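# Take the height of the labware on the bench height gauge and lock the reading

### The job

Take the height of the labware that stands under the bench height gauge: swing the red clamp handle a quarter turn to its free stop, then bring the slide down by its black knob until the foot rests gently on the labware and its spring is about half taken up (the green band on the stem is halfway into the sleeve). Then swing the clamp handle back fully home so that the slide is locked and the reading stands, and leave it there without shifting the labware.

Things in the scene. Friction and masses are not known exactly. Their poses are not given: they have to be found in the camera images.
- clamp_handle (a joint): Quarter-turn clamp lever, flat, 13 mm wide, turning level about an upright pivot on the slide's right. 0 = locked stop, points to the gauge's -y (right); 1.571 rad = free stop, points to its -x (front): frees clockwise seen from above. Stays where left. 3 N at the grip turns it, rising to 5 N in the last 0.3 rad to locked, where a cam brakes the slide; beyond 0.4 rad the slide is free.
- clamp_grip (a point): Middle of the upright red hand grip near the lever's end: round, 17 to 19 mm in diameter, 36 mm tall (from 20 mm below to 16 mm above this point), 85 mm from the pivot axis; the top of the flat lever lies 19 mm below this point. It rides on the slide, so its height changes with it.
- clamp_pivot (a point): Point on the handle's upright pivot axis, level with clamp_grip. The grip runs on a circle of 85 mm radius about it.
- slide (a joint): Height scale of the gauge, in m: height of the foot's sole above the worktop while its spring is relaxed (0.004 lowest, 0.090 highest; grows upwards). With the clamp free the slide stays where it is left; about 5 N downwards moves it down, 11 N moves it up.
- slide_knob (a point): Grip point of the black slide knob: an upright round knob 21 mm in diameter and 40 mm tall on the end of the arm, right above the foot; this point lies 17 mm below its top and 23 mm above the arm. The arm is 26 mm wide and runs from the knob back to the column along the gauge's x axis.
- foot (a joint): Travel of the sprung foot into its sleeve, in m: 0 = relaxed, 0.010 = bottomed. The spring presses with 2 N at first touch and 1 N more per mm; half taken up = 0.005 (7 N). The foot is a 22 mm steel disc on an 11 mm stem below the arm; the green band on the stem starts to enter the sleeve at 0.0025 and is inside at 0.0075.
- foot_sole (a point): Centre of the foot's underside, on the axis of the knob.
- gauge: Bench height gauge, fixed, about 210 x 150 x 204 mm: grey base, upright steel column 24 x 30 mm with a white scale, aluminium slide with an arm. Origin: point of the worktop below the foot; x points from there to the column, whose axis is 130 mm away; y to the left, z up. Column top 204 mm above the worktop; the base starts 80 mm behind the foot's axis.
- yellow_rack: Yellow PCR rack with closed lid, 111 x 72 mm, loose; origin at the centre of its underside, x along the 111 mm side. One of three pieces of labware; any of them may be the one under the foot. Their heights (between about 10 and 45 mm) are what the gauge is there to find.
- well_plate: Pale 96-well plate, 85 x 127 mm, loose; origin at the centre of its underside, y along the 127 mm side.
- tube_rack: Black 48-hole tube rack, empty, 110 x 83 mm, loose; origin at the centre of its underside, x along the 110 mm side.

How it is judged:
By the outcome, as a careful person would: the job done as asked, in the order asked, and still so for the second after the job is handed in, with the robot touching nothing.
It also fails if it takes over 72 s, if anything falls off the work surface, if the arm or the gripper's body presses on something with over 40 N, if the wrist force passes 120 N, or if a joint passes its speed limit or range.

### The arm

A 6-joint arm with a two-finger parallel gripper is mounted at the origin on a cart in front of the work surface, level with it; the furniture and walls round the work are solid. World frame = base frame: x ahead of the robot, y to its left, z up, the work surface at z = 0. Lengths are in m, angles in rad, forces in N, time in s.
With the tool pointing down it reaches from about 0.4 to 0.825 m from the base axis. Payload 7 kg.
Tool frame: the origin (TCP) lies midway between the tips of the shut fingers; the grasp point (between the pads) lies 19 mm behind it; z points along the fingers, x is the direction in which the jaws open and shut, and the axes are right-handed (so a half turn about z gives the same grasp; the last joint's range is limited). The gripper opens to 88 mm and grips with 3 to 60 N. Pads are 19 mm wide; open, the fingers measure 130 mm over their backs; the gripper's body (78 mm by 193 mm) begins 47 mm behind the grasp point.
Start: joints at [1.389, 0.359, 0.012, 0, -1.224, -0.288], TCP at [0.306, 0.602, 0.227] pointing down, gripper open.
Joint ranges: [-3.07, 3.07], [-1.43, 2.12], [-1.02, 1.25], [-3.03, 1.67], [-3.05, -0], [-3.03, 3.03]. Speed limits (rad/s): [2.39, 2.39, 3.01, 3.14, 3.14, 3.14].

### API

Orientations are given as [roll, pitch, yaw] about the fixed x, y, z axes, in that order (R = Rz(yaw) Ry(pitch) Rx(roll)).
In Python, from station import status, eyes, workorder gives the robot as it stands.
- The arm moves only by the shell command python3 -m jog 'ROWS' [OPENING] [FORCE]. ROWS is JSON, a list of rows, each a list of 6 numbers: the shift along the world's x, y, z in mm, then the turn, a rotation vector about the world's x, y, z in rad. A call has 1 to 12 rows; each row shifts and turns the pose as measured when the row begins; what a row does not reach is not made up. A row lasts 1/10 s, in which the tool goes at most 50 mm and 8.59 degrees, less where a joint would pass 70% of its speed; a pose out of reach is approached as far as the arm can. A call with a gripper value outside its range is refused whole. OPENING is the opening, from 0 (shut) to 1 (fully open), set as the call begins (- or left out, the last holds). The fingers move at their own pace and stop on an object; FORCE is the grip in N (left out, the last holds). Time passes only in rows, so rows that do not move let the fingers close. It gives the time, the measured TCP pose, the force and the opening at its end, in the units of the state.
- status.get_state(): the state, without advancing time (a new reading comes with each control period).
- eyes.grab_frame(name): name is "scene" or "top" or "wrist"; returns the picture (420x560x3 uint8, blue, green, red); there is no depth.
- eyes.calibration(name): a dict with "camera_matrix" (3x3 intrinsics, pixels), "k1" (the pictures are not rectified: a ray, as slopes to the right and down, at radius r is drawn at 1 + k1 r^2 times it, then the intrinsics apply), "cam_to_world" (4x4, takes a point from camera to world coordinates); the wrist camera has in their place "hand_eye" (4x4, takes a point from camera to tool coordinates, whose origin is the TCP and whose axes are the tool frame's). Camera axes: x right, y up, looking along -z (the intrinsics and any distortion apply to the point x, -y, -z); pixel columns grow to the right and rows downward; lengths in m; the calibration is good to about 2 mm. A picture is of the moment at which its call begins: read the wrist's pose just before it. calibration takes no time and is no camera call.
- workorder.job_done(): hands the job in, once; it reports no verdict.
The state is a dict: "t": time; "q": joint angles; "qd": joint speeds; "joint_efforts": joint torques, N m; "eef_pos": TCP position; "ee_rot": TCP orientation; "force": force on the tool from outside, world axes, zero at the start; "moment": the same for the moment, N m; "width": finger opening in m.
Only numpy, scipy, OpenCV 4.12 (cv2) and the standard library are available. Lean on these libraries where they do the work, as an engineer would, in place of code of your own. Each camera call takes 0.05 s, during which the arm holds its last target. There are 200 camera calls.

## Working session

There is one attempt and no reset: what is moved stays moved. The work goes in short steps, Python scripts to look and compute and a shell command to move; the robot and the scene stay as the last step left them, time stands still between calls to the robot, and variables do not carry over. Pictures are saved under pics/ and viewed, about 8 in all and at most 12, crops included, and the job is handed in when it is done.

```bash
ls; mkdir -p pics
python3 - <<'E'
from station import status, eyes
import cv2
print(status.get_state())
for n in("scene","top"):
    cv2.imwrite(f"pics/{n}0.png",eyes.grab_frame(n)); print(n,eyes.calibration(n))
print(eyes.calibration("wrist"))
E
```

```text
pics
{'t': 0.0, 'q': array([ 1.38907098e+00,  3.59377914e-01,  1.10680182e-02, -3.49082859e-04,
       -1.22413163e+00, -2.88116794e-01]), 'qd': array([ 0.00012162,  0.00093002, -0.00033077, -0.00161319,  0.00116711,
       -0.0021813 ]), 'joint_efforts': array([-1.18738695e-03, -5.82705116e+01,  2.93058211e+01,  6.99716136e+00,
        6.69296103e-03, -1.60646036e-04]), 'eef_pos': array([0.30539459, 0.60140447, 0.22563269]), 'ee_rot': array([-3.14143977e+00, -1.67063438e-03, -2.04075748e+00]), 'force': array([ 0.43625183, -0.23917537, -0.14253182]), 'moment': array([0.03555784, 0.0375705 , 0.01209266]), 'width': 0.08759687340963923}
scene {'camera_matrix': array([[401.19335905,   0.        , 284.46435645],
       [  0.        , 401.19335905, 211.14060151],
       [  0.        ,   0.        ,   1.        ]]), 'k1': -0.11734324672452895, 'cam_to_world': array([[-0.50061527,  0.33346252, -0.79886613, -0.23369685],
       [-0.8656343 , -0.20120005,  0.45847115,  0.5358802 ],
       [-0.00784896,  0.92104358,  0.38938042,  0.52662201],
       [ 0.        ,  0.        ,  0.        ,  1.  
[... 333 characters left out ...]
20104,  0.06980251],
       [ 0.00259114,  0.05101875,  0.99869433,  1.09587935],
       [ 0.        ,  0.        ,  0.        ,  1.        ]])}
{'camera_matrix': array([[321.09104932,   0.        , 280.19605088],
       [  0.        , 321.09104932, 206.82451423],
       [  0.        ,   0.        ,   1.        ]]), 'k1': 0.0008628405084028627, 'hand_eye': array([[ 9.99999752e-01, -1.28849925e-04, -6.92410116e-04,
         1.01155146e-03],
       [-2.99396607e-04, -9.67641118e-01, -2.52330294e-01,
        -6.71370787e-02],
       [-6.37491759e-04,  2.52330439e-01, -9.67640917e-01,
        -1.58420696e-01],
       [ 0.00000000e+00,  0.00000000e+00,  0.00000000e+00,
         1.00000000e+00]])}
```

View pics/scene0.png

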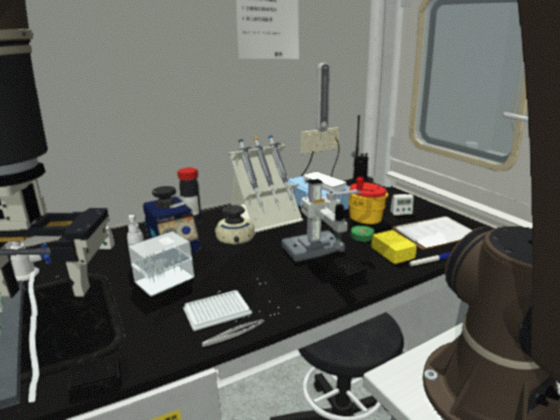

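View pics/top0.png

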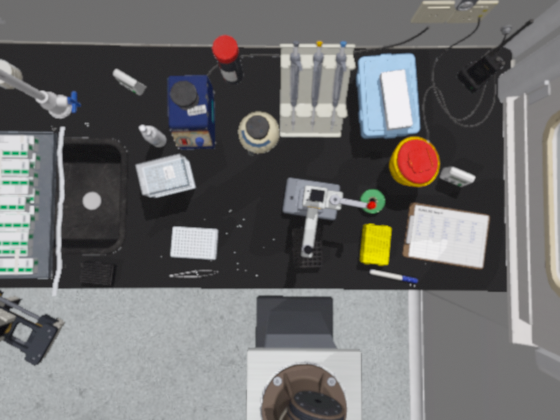

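The scene view shows the gauge at about (315,225). In the top view the column is at (315,197), the arm's end and black knob at about (309,248) over the black tube rack, and the red grip at about (371,205) in front of a green ring. I'll enlarge this area.

Run:
```python
import cv2,numpy as np
a=cv2.imread("pics/top0.png")[170:280,270:400]; b=cv2.imread("pics/scene0.png")[165:290,270:400]
a=cv2.resize(a,None,fx=4.5,fy=4.5,interpolation=3)[:,:]
cv2.imwrite("pics/c_top.png",a)
b=cv2.resize(b,None,fx=4.5,fy=4.5,interpolation=3); b=np.clip(b.astype(float)*1.0,0,255)
cv2.imwrite("pics/c_scene.png",b)
```

```text
[ WARN:0@0.067] global loadsave.cpp:1063 imwrite_ Unsupported depth image for selected encoder is fallbacked to CV_8U.
```

View pics/c_top.png

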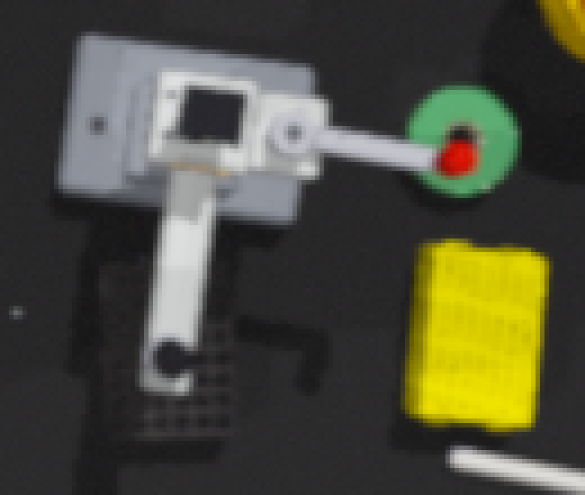

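View pics/c_scene.png

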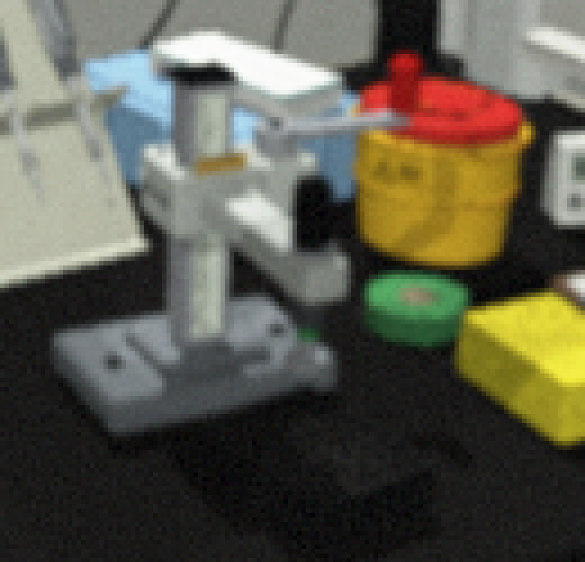

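```bash
cat > h.py <<'E'
import numpy as np, cv2
from scipy.optimize import least_squares
from scipy.spatial.transform import Rotation as R
from station import status, eyes
def cam(n,s=None):
    c=eyes.calibration(n)
    if n=="wrist":
        T=np.eye(4);T[:3,:3]=R.from_euler('xyz',s["ee_rot"]).as_matrix();T[:3,3]=s["eef_pos"]
        return c["camera_matrix"],c["k1"],T@c["hand_eye"]
    return c["camera_matrix"],c["k1"],c["cam_to_world"]
def proj(c,p):
    K,k,T=c; q=np.linalg.inv(T)@np.append(p,1); u=np.array([q[0],-q[1]])/-q[2]; u*=1+k*(u@u)
    return K[:2,:2]@u+K[:2,2]
def tri(obs):
    f=lambda p:np.concatenate([proj(c,p)-np.array(u) for c,u in obs])
    r=least_squares(f,[.6,0,.1]); return r.x,np.abs(r.fun).max()
def atz(c,u,z):
    r=least_squares(lambda p:proj(c,[p[0],p[1],z])-np.array(u),[.6,0]); return np.append(r.x,z)
E
python3 - <<'E'
from h import *
S,T=cam("scene"),cam("top")
t=lambda x,y:(x/4.5+270,y/4.5+170); s=lambda x,y:(x/4.5+270,y/4.5+165)
print("knobtop",tri([(T,t(172,358)),(S,s(314,181))]))
print("griptop",tri([(T,t(460,152)),(S,s(405,60))]))
print("pivot",tri([(T,t(293,132)),(S,s(275,125))]))
print("coltop",atz(T,t(214,115),.204),tri([(T,t(214,115)),(S,s(200,73))]))
print("foot(scene)",[ (lambda r:r)(atz(S,s(315,370),z)).round(3) for z in(.03,.05,.07,.09)])
for c in [(405,400),(435,250),(548,262),(530,430)]: print("yel",atz(T,t(*c),.04))
E
```

```text
knobtop (array([0.44099418, 0.00201528, 0.18048396]), np.float64(0.0697091645138812))
griptop (array([ 0.55037992, -0.14853515,  0.1888435 ]), np.float64(0.07469851978294173))
pivot (array([ 0.56285537, -0.0643484 ,  0.15964812]), np.float64(0.3291453500862076))
coltop [ 0.56779765 -0.01766724  0.204     ] (array([ 0.56935281, -0.01663092,  0.19813997]), np.float64(0.9016075173836953))
foot(scene) [array([ 0.5  , -0.052,  0.03 ]), array([ 0.47 , -0.028,  0.05 ]), array([ 0.441, -0.005,  0.07 ]), array([0.411, 0.019, 0.09 ])]
yel [ 0.40825578 -0.15007158  0.04      ]
yel [ 0.49937668 -0.16872177  0.04      ]
yel [ 0.49265444 -0.23731813  0.04      ]
yel [ 0.39092649 -0.22552172  0.04      ]
```

Triangulation puts the knob at (0.441, 0.002), the column at (0.568, -0.018), the pivot at (0.563, -0.065) and the grip at (0.550, -0.149) with its top at z = 0.189. Gauge yaw is about -0.15. All of this fits the known geometry. Next I'll move above the grip with the jaws tangential.

```bash
python3 -m jog '[[0,0,40,0,0,0],[0,0,35,0,0,0],[16,-47,0,0,0,-0.09],[16,-47,0,0,0,-0.09],[16,-47,0,0,0,-0.09],[16,-47,0,0,0,-0.09],[16,-47,0,0,0,-0.09],[16,-47,0,0,0,-0.09],[16,-47,0,0,0,-0.09],[16,-47,0,0,0,-0.09],[16,-47,0,0,0,-0.09],[16,-47,0,0,0,-0.09]]' 0.45 10
```

```text
t: 1.3
eef_pos: [0.4604, 0.1266, 0.2963]
ee_rot: [-3.14, -0.011, -2.967]
force: [2.2, 0.5, -0.2]
width: 0.0393
```

```bash
python3 -m jog '[[15,-45,0,0,0,-0.06],[15,-45,0,0,0,-0.06],[15,-45,0,0,0,-0.06],[15,-45,0,0,0,-0.06],[15,-45,0,0,0,-0.05],[12,-40,0,0,0,-0.03],[0,0,0,0,0,0],[0,0,0,0,0,0]]'
python3 - <<'E'
from h import *
s=status.get_state(); print(s["eef_pos"],s["ee_rot"])
w=eyes.grab_frame("wrist"); cv2.imwrite("pics/w1.png",w); c=cam("wrist",s)
for p in [(.5504,-.1485,.189),(.5504,-.1485,.153),(.563,-.0645,.153),(.441,.002,.180),(.568,-.018,.204)]: print(proj(c,p))
E
```

```text
t: 2.1
eef_pos: [0.5475, -0.1561, 0.2939]
ee_rot: [-3.141, -0.014, 2.973]
force: [0.4, 0.7, -0.5]
width: 0.0392
[ 0.54748483 -0.15612741  0.29390489] [-3.14063154 -0.01425201  2.97271766]
[275.58990927 215.98091094]
[275.56710452 205.56518498]
[277.4920835  285.57930492]
[410.82279057 339.38080332]
[281.10826143 359.33696063]
```

View pics/w1.png

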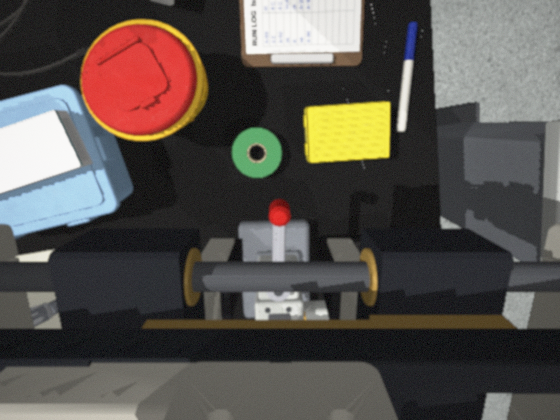

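Grip seen at (279,213), centred between the fingers, about 6 mm inboard of the TCP. The gripper's long side lies along the jaws, as I wanted. Descending to straddle it.

```bash
python3 -m jog '[[0,6,-30,0,-0.014,0.02],[0,0,-30,0,0,0],[0,0,-30,0,0,0],[0,0,-20,0,0,0],[0,0,-17,0,0,0],[0,0,0,0,0,0]]'; python3 -m jog '[[0,0,0,0,0,0],[0,0,0,0,0,0],[0,0,0,0,0,0]]' 0.27 5
python3 - <<'E'
from h import *
s=status.get_state(); print(s["eef_pos"],s["ee_rot"])
w=eyes.grab_frame("wrist"); cv2.imwrite("pics/w2.png",cv2.resize(w[150:350,180:380],None,fx=2.5,fy=2.5))
E
```

```text
t: 2.75
eef_pos: [0.5462, -0.1425, 0.1646]
ee_rot: [3.139, 0.004, 3.005]
force: [-0.2, -0.8, -0.1]
width: 0.0397
t: 3.05
eef_pos: [0.5475, -0.1406, 0.1674]
ee_rot: [3.139, 0.007, 3.009]
force: [-0.1, -1.0, 1.3]
width: 0.0248
[ 0.54745409 -0.14055803  0.16741141] [3.1388361  0.00709984 3.00851428]
```

View pics/w2.png

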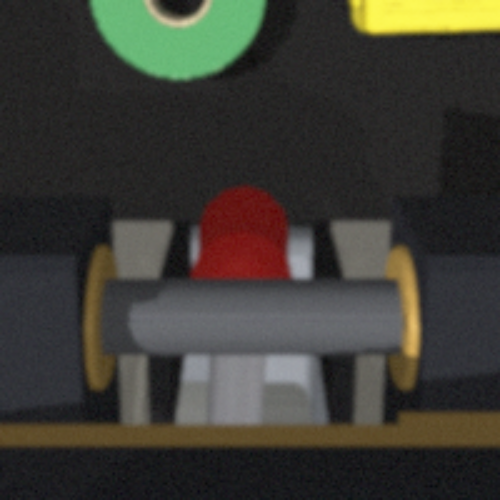

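Run:
```python
from h import *
s=status.get_state(); c=cam("wrist",s)
P=lambda p:((proj(c,p)-[180,150])*2.5).round()
for y in(-.145,-.150,-.155): print(y,P((.5475,y,.189)),P((.5475,y,.153)),P((.543,y,.153)))
```

```text
-0.145 [242. 291.] [245. 223.] [264. 220.]
-0.15 [239. 266.] [242. 202.] [262. 200.]
-0.155 [235. 241.] [239. 181.] [259. 179.]
```

Grip lies at y ≈ -0.147, so I'll recentre by -6 mm and then start the clockwise sweep.

```bash
python3 -m jog '[[0,-6,0,0,0,-0.01],[0,0,0,0,0,0],[-10,2.1,0,0,0,-0.12],[-9.7,3.3,0,0,0,-0.12],[-9.2,4.5,0,0,0,-0.12],[-8.6,5.6,0,0,0,-0.12],[-7.9,6.6,0,0,0,-0.12],[0,0,0,0,0,0]]'
```

```text
t: 3.9
eef_pos: [0.5066, -0.1263, 0.1709]
ee_rot: [3.133, 0.019, 2.372]
force: [0.3, -1.2, 0.8]
width: 0.0235
```

```bash
python3 -m jog '[[-9,6,-4,0,0,-0.11],[-6.8,8.4,-2,0,0,-0.12],[-5.7,9.2,0,0,0,-0.12],[-4.5,9.8,0,0,0,-0.12],[-3.2,10.3,0,0,0,-0.12],[-1.8,10.6,0,0,0,-0.12],[0,0,0,0,0,0]]'
```

```text
t: 4.6
eef_pos: [0.4789, -0.0752, 0.1675]
ee_rot: [3.131, 0.027, 1.661]
force: [-0.2, 0.2, -0.9]
width: 0.0236
```

```bash
python3 -m jog '[[-2,10,0,0,0,-0.09],[0,9,0,0,0,-0.08],[0.5,6,0,0,0,-0.07],[0,0,0,0,0,0]]';python3 -m jog '[[0.5,4,0,0,0,0],[0,0,0,0,0,0]]'; python3 -m jog '[[0.5,3,0,0,0,0],[0,0,0,0,0,0]]'
```

```text
t: 5.0
eef_pos: [0.4783, -0.0522, 0.1678]
ee_rot: [3.132, 0.029, 1.438]
force: [-0.6, -0.1, -0.3]
width: 0.0236
t: 5.2
eef_pos: [0.4784, -0.0496, 0.1677]
ee_rot: [3.134, 0.031, 1.447]
force: [-0.8, -1.9, 0.5]
width: 0.0238
t: 5.4
eef_pos: [0.4782, -0.049, 0.1677]
ee_rot: [3.136, 0.034, 1.452]
force: [0.5, -5.7, -0.0]
width: 0.0248
```

```bash
python3 -m jog '[[0,4,0,0,0,0],[0,0,0,0,0,0]]'
python3 - <<'E'
from h import *
cv2.imwrite("pics/top1.png",cv2.resize(eyes.grab_frame("top")[170:280,270:400],None,fx=4.5,fy=4.5,interpolation=3))
E
```

```text
t: 5.6
eef_pos: [0.4782, -0.0477, 0.1677]
ee_rot: [3.136, 0.038, 1.457]
force: [1.4, -11.3, -2.6]
width: 0.0267
```

```bash
python3 -m jog '[[0,-4,0,0,0,0],[0,0,0,0,0,0],[0,0,25,0,0,0],[0,0,32,0.038,-0.004,0],[-20,26,0,0,0,-0.03],[-19,25,0,0,0,0],[0,0,0,0,0,0],[0,0,0,0,0,0]]' 0.5
python3 - <<'E'
from h import *
s=status.get_state(); print(s["eef_pos"],s["ee_rot"])
w=eyes.grab_frame("wrist"); t=eyes.grab_frame("top");c=cam("wrist",s)
a=cv2.resize(w[130:330,180:380],None,fx=2,fy=2); b=cv2.resize(t[190:290,290:390],None,fx=4,fy=4)
cv2.imwrite("pics/w3.png",np.hstack([a,b]))
for y in(0,.004): print(((proj(c,(.439,y,.180))-[180,130])*2).round(),((proj(c,(.443,y,.180))-[180,130])*2).round())
print(((proj(c,(.476,-.050,.189))-[180,130])*2).round())
E
```

```text
t: 6.45
eef_pos: [0.4401, 0.0012, 0.2275]
ee_rot: [3.134, -0.008, 1.434]
force: [1.0, 0.2, 0.5]
width: 0.0438
[0.44009371 0.00124918 0.2274928 ] [ 3.13372417 -0.0083896   1.43442529]
[198. 192.] [199. 204.]
[210. 191.] [211. 202.]
[ 67. 322.]
```

View pics/w3.png

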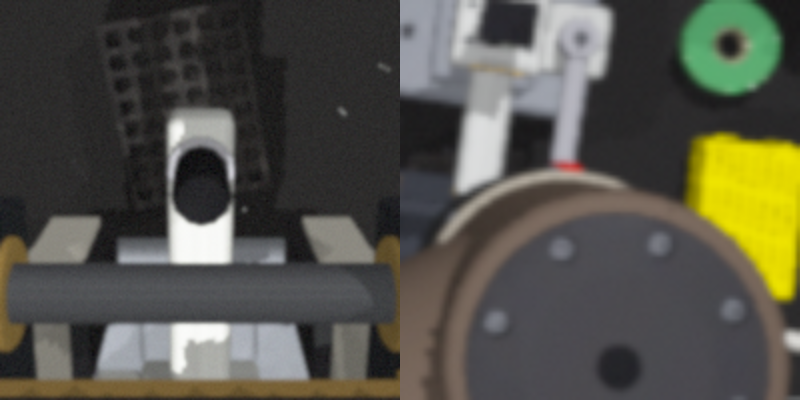

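Knob top at (202,190) in the left crop, directly under the TCP. The lever now points to the front, in line with the arm. Descending and gripping the knob.

```bash
python3 -m jog '[[0,0,-25,0,0,0],[0,0,-25,0,0,0],[0,0,-20,0,0,0],[0,0,0,0,0,0],[0,0,0,0,0,0]]'
```

```text
t: 7.05
eef_pos: [0.4426, -0.0009, 0.1553]
ee_rot: [3.134, -0.007, 1.432]
force: [-0.0, 0.2, 1.3]
width: 0.0438
```

```bash
python3 -m jog '[[-2,2,-4,0,0,0],[0,0,0,0,0,0]]'; python3 -m jog '[[0,0,0,0,0,0],[0,0,0,0,0,0],[0,0,0,0,0,0],[0,0,0,0,0,0],[0,0,0,0,0,0]]' 0.1 15
```

```text
t: 7.25
eef_pos: [0.4416, 0.0011, 0.1524]
ee_rot: [3.132, -0.008, 1.431]
force: [-0.2, -0.1, -0.1]
width: 0.0438
t: 7.75
eef_pos: [0.4426, 0.0016, 0.1542]
ee_rot: [3.129, -0.01, 1.432]
force: [2.0, 0.8, -2.8]
width: 0.0205
```

```bash
for i in 1 2 3; do python3 -m jog '[[0,0,-3,0,0,0],[0,0,-3,0,0,0]]' | grep -E 'eef|force|width' | tr '\n' ' '; echo; done
```

```text
eef_pos: [0.4426, 0.0016, 0.1485] force: [-0.5, 0.3, 2.7] width: 0.0208 
eef_pos: [0.4426, 0.0016, 0.1422] force: [-0.8, 0.1, 2.0] width: 0.0201 
eef_pos: [0.4427, 0.0016, 0.1356] force: [-1.5, 0.2, 3.0] width: 0.0201
```

Run:
```python
from h import *
cv2.imwrite("pics/s2.png",cv2.resize(eyes.grab_frame("scene")[165:290,270:400],None,fx=4.5,fy=4.5,interpolation=3))
```

```text
(no output)
```

View pics/s2.png

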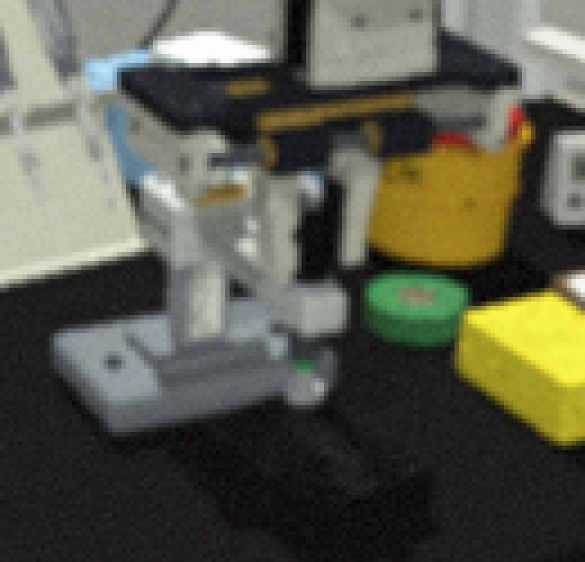

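Slide followed the knob down by about 18 mm, with the green band still visible at (303,366) and the foot just above the rack. Continuing in small steps.

```bash
python3 -m jog '[[0,0,-2,0,0,0],[0,0,-2,0,0,0]]' | grep -E 'eef|force' | tr '\n' ' '; echo
python3 -m jog '[[0,0,-2,0,0,0],[0,0,-2,0,0,0]]' | grep -E 'eef|force' | tr '\n' ' '; echo
python3 -m jog '[[0,0,-2,0,0,0]]' | grep -E 'eef|force' | tr '\n' ' '; echo
python3 -m jog '[[0,0,-2,0,0,0]]' | grep -E 'eef|force' | tr '\n' ' '; echo
```

```text
eef_pos: [0.4426, 0.0015, 0.1309] force: [-2.0, -0.3, 2.6] 
eef_pos: [0.4427, 0.0016, 0.1266] force: [-2.1, -0.1, 3.1] 
eef_pos: [0.4426, 0.0015, 0.1244] force: [-1.6, 1.5, 3.7] 
eef_pos: [0.4426, 0.0015, 0.1222] force: [-1.7, -0.4, 3.1]
```

```bash
python3 -m jog '[[0,0,-2,0,0,0]]' | grep -E 'eef|force' | tr '\n' ' '; echo
python3 -m jog '[[0,0,-2,0,0,0]]' | grep -E 'eef|force' | tr '\n' ' '; echo
python3 -m jog '[[0,0,-2,0,0,0]]' | grep -E 'eef|force' | tr '\n' ' '; echo
python3 - <<'E'
from h import *
cv2.imwrite("pics/s3.png",cv2.resize(eyes.grab_frame("scene")[215:275,310:370],None,fx=9,fy=9,interpolation=3))
E
```

```text
eef_pos: [0.4427, 0.0015, 0.1201] force: [-2.0, -0.2, 3.5] 
eef_pos: [0.4427, 0.0015, 0.1179] force: [-0.7, 0.7, 3.6] 
eef_pos: [0.4426, 0.0015, 0.1157] force: [-1.6, 1.0, 3.2]
```

View pics/s3.png

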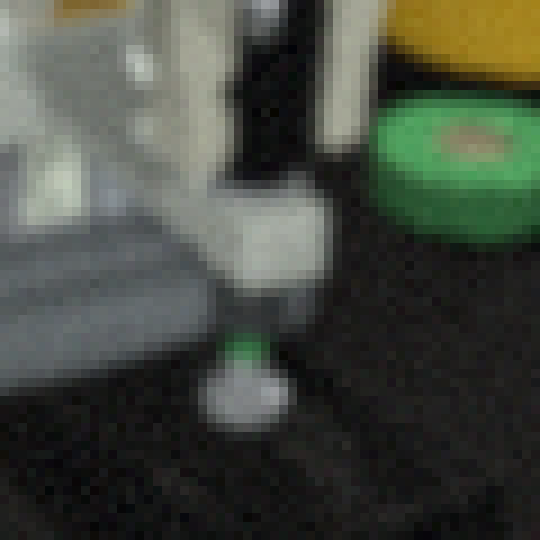

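Green band still fully out (240,350), so the foot is not yet touching.

```bash
python3 -m jog '[[0,0,-2,0,0,0]]' | grep -E 'eef|force' | tr '\n' ' '; echo
python3 -m jog '[[0,0,-2,0,0,0]]' | grep -E 'eef|force' | tr '\n' ' '; echo
python3 -m jog '[[0,0,-1.5,0,0,0]]' | grep -E 'eef|force' | tr '\n' ' '; echo
python3 -m jog '[[0,0,-1.5,0,0,0]]' | grep -E 'eef|force' | tr '\n' ' '; echo
```

```text
eef_pos: [0.4427, 0.0016, 0.1134] force: [-1.8, -0.2, 2.8] 
eef_pos: [0.4426, 0.0015, 0.1112] force: [-1.0, -0.5, 4.4] 
eef_pos: [0.4427, 0.0016, 0.1096] force: [-1.7, -0.1, 3.1] 
eef_pos: [0.4427, 0.0016, 0.1079] force: [-0.6, 1.0, 3.2]
```

```bash
python3 -m jog '[[0,0,-1.5,0,0,0]]' | grep -E 'eef|force' | tr '\n' ' '; echo
python3 -m jog '[[0,0,-1.5,0,0,0]]' | grep -E 'eef|force' | tr '\n' ' '; echo
python3 -m jog '[[0,0,-1.5,0,0,0]]' | grep -E 'eef|force' | tr '\n' ' '; echo
python3 - <<'E'
from h import *
c=cam("scene")
for z in (.01,.02,.03,.04): print(z,proj(c,(.441,.002,z)))
E
```

```text
eef_pos: [0.4427, 0.0016, 0.1063] force: [-0.7, -0.4, 4.0] 
eef_pos: [0.4427, 0.0015, 0.1047] force: [-1.8, 1.5, 6.1] 
eef_pos: [0.4426, 0.0016, 0.1033] force: [-2.4, 0.4, 7.4] 
0.01 [336.54635512 269.30203738]
0.02 [336.73574282 265.79844681]
0.03 [336.92576549 262.26399158]
0.04 [337.11641024 258.6984665 ]
```

Contact near TCP z = 0.1055, so the target is about 0.1004 and roughly 10.3 N.

```bash
python3 -m jog '[[0,0,-1.0,0,0,0]]' | grep -E 'eef|force' | tr '\n' ' '; echo
python3 -m jog '[[0,0,-0.9,0,0,0]]' | grep -E 'eef|force' | tr '\n' ' '; echo
```

```text
eef_pos: [0.4427, 0.0015, 0.1024] force: [-3.2, 1.0, 9.6] 
eef_pos: [0.4426, 0.0015, 0.1017] force: [-3.0, 1.2, 8.8]
```

```bash
python3 -m jog '[[0,0,-0.9,0,0,0]]' | grep -E 'eef|force' | tr '\n' ' '; echo
python3 -m jog '[[0,0,-0.7,0,0,0]]' | grep -E 'eef|force' | tr '\n' ' '; echo
python3 - <<'E'
from h import *
f=np.mean([eyes.grab_frame("scene").astype(float) for _ in range(4)],0)
cv2.imwrite("pics/s4.png",cv2.resize(f[215:275,310:370].astype(np.uint8),None,fx=9,fy=9,interpolation=3))
s=status.get_state();print(s["eef_pos"],s["force"],s["width"])
E
```

```text
eef_pos: [0.4427, 0.0016, 0.1011] force: [-3.9, -0.2, 9.7] 
eef_pos: [0.4427, 0.0016, 0.1008] force: [-3.9, 0.4, 9.5] 
[0.44266952 0.00156758 0.10076377] [-3.99113354  0.34490156  7.79442545] 0.020318106654195946
```

View pics/s4.png

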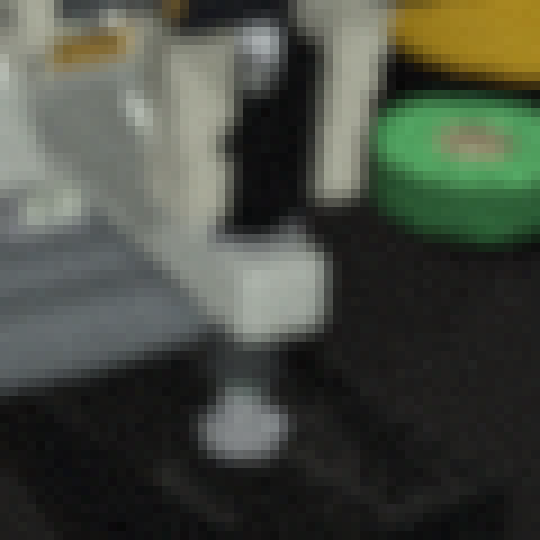

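Foot on the rack at (243,430), with the green band mostly in the sleeve. I'll measure the arm-to-foot change against the earlier picture.

Run:
```python
import cv2,numpy as np
from scipy.ndimage import shift
a=cv2.imread("pics/s3.png").astype(np.float32);b=cv2.imread("pics/s4.png").astype(np.float32)
for n,(x0,x1,y0,y1) in dict(disc=(185,300,372,440),armfront=(235,345,200,300)).items():
    r=cv2.matchTemplate(b,a[y0:y1,x0:x1],cv2.TM_CCOEFF_NORMED); _,m,_,l=cv2.minMaxLoc(r)
    print(n,m,l[0]-x0,l[1]-y0,"mm",(l[1]-y0)/9/.354)
for n,im in(("s3",a),("s4",b)):
    g=im[:,:,1]-np.maximum(im[:,:,0],im[:,:,2]); print(n,g[300:440:9,225:270].mean(1).round(0))
```

```text
disc 0.969630777835846 0 36 mm 11.299435028248588
armfront 0.9713438153266907 0 54 mm 16.949152542372882
s3 [ 1. -0. -2.  3. 19. 35. 29. 11.  1. -2. -2. -1. -2. -1.  1. -0.]
s4 [ 6.  6.  6.  6.  5.  2.  0. -0. -0.  2.  2.  1. -2. -1. -1. -2.]
```

Run:
```python
from h import *
c=cam("scene")
for z in (.025,.035,.065,.085): print(z,(proj(c,(.43,.0,z))-proj(c,(.43,0,z+.01)))[1]/10)
f=np.mean([eyes.grab_frame("scene").astype(float) for _ in range(8)],0); np.save("f4.npy",f)
s=status.get_state();print(s["eef_pos"],s["force"])
a=cv2.resize(cv2.imread("pics/s3.png"),(60,60),interpolation=cv2.INTER_AREA).astype(float)
print("s3");[print(215+r,a[r,25:29].mean(0).round(),a[r,24:31,1].round()) for r in range(30,50)]
a=f[215:275,310:370]
print("s4");[print(215+r,a[r,25:29].mean(0).round(),a[r,24:31,1].round()) for r in range(34,54)]
```

```text
0.025 0.3569442856698572
0.035 0.36011242237260604
0.065 0.36974052426901094
0.085 0.37625900068228474
[0.44268456 0.0015352  0.10075686] [-2.458674    1.11786747  8.15664386]
s3
245 [141. 146. 142.] [ 96. 118. 145. 161. 160. 157. 155.]
246 [115. 121. 116.] [ 68.  89. 117. 137. 142. 134. 127.]
247 [82. 85. 80.] [ 55.  59.  83.  96. 101.  84.  84.]
248 [62. 63. 59.] [58. 58. 64. 65. 64. 54. 53.]
249 [54. 54. 52.] [55. 50. 52. 58. 55. 51. 49.]
250 [57. 55. 52.] [55. 57. 54. 55. 54. 51. 51.]
251 [55. 60. 50.] [47. 54. 61. 64. 59. 52. 43.]
252 [53. 74. 44.] [44. 60. 76. 82. 76. 59. 45.]
253 [62. 98. 49.] [ 48.  81. 103. 110. 100.  71.  32.]
254 [ 82. 112.  71.] [ 61.  95. 119. 126. 110.  74.  35.]
255 [108. 120. 101.] [ 67. 104. 132. 134. 110.  82.  43.]
256 [124. 125. 118.] [ 84. 113. 132. 135. 121. 109.  81.]
257 [133. 131. 127.] [107. 123. 135. 135. 131. 137. 130.]
258 [132. 130. 126.] [122. 124. 132. 130. 134. 152. 155.]
259 [132. 131. 128.] [124. 133. 128. 132. 131. 141. 148.]
260 [130. 128. 124.] [117. 132. 129. 126. 127. 122. 117.]
261 [114. 114. 110.] [ 96. 110. 118. 118. 108.  9
[... 532 characters left out ...]
256 [57. 57. 53.] [51. 56. 59. 57. 57. 51. 40.]
257 [68. 70. 62.] [53. 70. 74. 71. 65. 51. 37.]
258 [94. 97. 89.] [ 66.  95. 104. 100.  90.  61.  38.]
259 [118. 119. 112.] [ 78. 115. 128. 124. 108.  81.  54.]
260 [131. 130. 125.] [101. 124. 136. 135. 124. 112.  91.]
261 [134. 132. 129.] [117. 129. 134. 135. 132. 135. 128.]
262 [134. 132. 129.] [126. 130. 134. 134. 133. 136. 133.]
263 [136. 135. 131.] [129. 133. 137. 135. 134. 130. 115.]
264 [131. 129. 126.] [116. 127. 130. 131. 128. 115.  89.]
265 [102. 101.  98.] [ 83.  98. 103. 104.  98.  86.  61.]
266 [55. 55. 54.] [42. 51. 55. 57. 55. 45. 34.]
267 [25. 25. 25.] [23. 23. 25. 26. 25. 22. 20.]
268 [18. 19. 19.] [19. 22. 21. 18. 18. 22. 19.]
```

Image edges give about 5.4 mm, TCP travel 4.7 mm and force about 4–5 mm, so the foot is roughly half taken up. Releasing the knob, rising, and moving over the grip.

```bash
python3 -m jog '[[0,0,0,0,0,0],[0,0,0,0,0,0],[0,0,0,0,0,0]]' 0.5; python3 -m jog '[[0,0,20,0,0,0],[0,0,30,0,0,0],[0,0,30,0,0,0],[0,0,10,0,0,0],[18,-26,0,0,0,0],[16,-26,0,0,0,0],[0,0,0,0,0,0],[0,0,0,0,0,0]]'
python3 - <<'E'
from h import *
s=status.get_state(); c=cam("wrist",s)
w=eyes.grab_frame("wrist");f=np.mean([eyes.grab_frame("scene").astype(float) for _ in range(6)],0)
a=cv2.resize(w[130:330,180:380],None,fx=2,fy=2); b=cv2.resize(f[165:285,280:400].astype(np.uint8),(400,400),interpolation=3)
cv2.imwrite("pics/w5.png",np.hstack([a,b]));np.save("f5.npy",f)
g=np.load("f4.npy")
for r in range(250,268): print(r,g[r,335:339].mean(0).round(),f[r,335:339].mean(0).round())
for p in [(.476,-.0505,.135),(.441,.002,.127)]: print(((proj(c,p)-[180,130])*2).round())
E
```

```text
t: 11.35
eef_pos: [0.4428, 0.0017, 0.1004]
ee_rot: [3.128, -0.01, 1.433]
force: [0.2, -0.8, -0.3]
width: 0.0389
t: 12.15
eef_pos: [0.4766, -0.0517, 0.1914]
ee_rot: [3.131, -0.009, 1.434]
force: [-1.0, -0.7, 0.2]
width: 0.0439
250 [149. 157. 151.] [148. 155. 150.]
251 [137. 145. 138.] [136. 143. 137.]
252 [107. 112. 107.] [106. 111. 105.]
253 [73. 74. 70.] [72. 74. 70.]
254 [57. 57. 54.] [56. 55. 52.]
255 [57. 56. 53.] [57. 56. 52.]
256 [57. 57. 53.] [57. 57. 52.]
257 [68. 70. 62.] [67. 69. 62.]
258 [94. 97. 89.] [93. 96. 88.]
259 [118. 119. 112.] [117. 118. 111.]
260 [131. 130. 125.] [129. 128. 124.]
261 [134. 132. 129.] [133. 132. 127.]
262 [134. 132. 129.] [133. 132. 128.]
263 [136. 135. 131.] [135. 133. 129.]
264 [131. 129. 126.] [130. 128. 124.]
265 [102. 101.  98.] [99. 99. 96.]
266 [55. 55. 54.] [54. 54. 52.]
267 [25. 25. 25.] [25. 25. 25.]
[205. 184.]
[341.  61.]
```

View pics/w5.png

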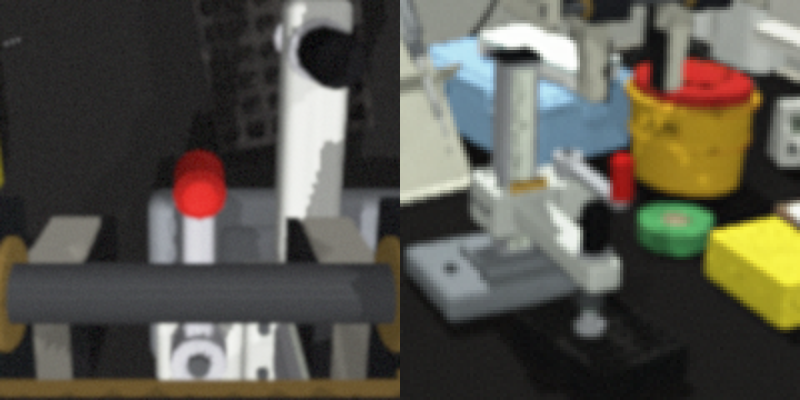

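Slide held after release, with the band and foot rows unchanged. The grip is at (200,190), centred under the open jaws. Descending to straddle it at its new height.

```bash
python3 -m jog '[[0,0,-25,0,0,0],[0,0,-25,0,0,0],[0,0,-22,0,0,0],[0,0,0,0,0,0]]'; python3 -m jog '[[0,0,0,0,0,0],[0,0,0,0,0,0],[0,0,0,0,0,0]]' 0.27 5
```

```text
t: 12.9
eef_pos: [0.4773, -0.0493, 0.1199]
ee_rot: [3.125, -0.011, 1.439]
force: [-0.8, 0.0, 0.4]
width: 0.044
t: 13.2
eef_pos: [0.4786, -0.0486, 0.1223]
ee_rot: [3.122, -0.011, 1.441]
force: [-0.0, -0.5, 0.3]
width: 0.0263
```

```bash
python3 -m jog '[[-2,0,-5,0,0,0],[0,-4,0,0,0,0.03],[-0.9,-10.2,-0.5,0,0,0.12],[0.3,-10.3,-0.5,0,0,0.12],[1.6,-10.1,-0.5,0,0,0.12],[2.8,-9.9,-0.5,0,0,0.12],[4,-9.5,-0.5,0,0,0.12],[5.1,-8.9,-0.5,0,0,0.12],[0,0,0,0,0,0]]'
```

```text
t: 14.1
eef_pos: [0.4915, -0.1105, 0.1183]
ee_rot: [3.111, -0.016, 2.222]
force: [-0.6, -0.3, 0.0]
width: 0.0233
```

```bash
python3 -m jog '[[5.5,-8.5,-0.5,0,0,0.09],[7,-7,-0.5,0,0,0.11],[7.7,-6.2,-0.5,0,0,0.11],[8.4,-5.2,-0.5,0,0,0.11],[9,-4.2,-0.5,0,0,0.11],[0,0,0,0,0,0]]'; python3 -m jog '[[9.4,-3.1,-0.5,0,0,0.08],[7,-1.5,0,0,0,0.05],[0,0,0,0,0,0]]'
```

```text
t: 14.7
eef_pos: [0.525, -0.1404, 0.1158]
ee_rot: [3.112, -0.022, 2.746]
force: [0.1, 0.1, 0.1]
width: 0.0236
t: 15.0
eef_pos: [0.5377, -0.1444, 0.1147]
ee_rot: [3.113, -0.026, 2.861]
force: [-0.1, -0.6, 0.2]
width: 0.0237
```

```bash
python3 -m jog '[[6,-1.2,0,0,0,0.05],[5,-0.8,0,0,0,0.04]]';python3 -m jog '[[4,-0.6,0,0,0,0]]';python3 -m jog '[[4,-0.6,0,0,0,0]]'; python3 -m jog '[[4,-0.6,0,0,0,0]]'
```

```text
t: 15.2
eef_pos: [0.5456, -0.1459, 0.1144]
ee_rot: [3.114, -0.029, 2.941]
force: [-4.0, -1.6, 1.3]
width: 0.0239
t: 15.3
eef_pos: [0.5483, -0.1464, 0.1142]
ee_rot: [3.115, -0.031, 2.937]
force: [-3.3, -2.0, 1.0]
width: 0.024
t: 15.4
eef_pos: [0.5514, -0.1469, 0.1142]
ee_rot: [3.115, -0.032, 2.933]
force: [-3.4, -2.2, 1.0]
width: 0.0239
t: 15.5
eef_pos: [0.5547, -0.1475, 0.1141]
ee_rot: [3.115, -0.033, 2.93]
force: [-9.8, 0.1, 1.9]
width: 0.0241
```

```bash
python3 -m jog '[[4,-0.6,0,0,0,0]]';python3 -m jog '[[4,-0.6,0,0,0,0],[0,0,0,0,0,0]]'
```

```text
t: 15.6
eef_pos: [0.5566, -0.1481, 0.1137]
ee_rot: [3.116, -0.038, 2.927]
force: [-10.0, 0.1, 5.7]
width: 0.0276
t: 15.8
eef_pos: [0.557, -0.1484, 0.1133]
ee_rot: [3.117, -0.045, 2.922]
force: [-8.6, 3.1, 7.9]
width: 0.029
```

```bash
python3 -m jog '[[-6,1,0,0,0,0],[0,0,0,0,0,0],[0,0,0,0,0,0]]'; python3 -m jog '[[0,0,25,0,0,0],[0,0,30,0,0,0],[0,0,30,0,0,0],[-20,-40,15,0,0,0],[-20,-40,15,0,0,0],[-20,-40,0,0,0,0],[0,0,0,0,0,0]]' 0.5
python3 - <<'E'
from h import *
f=np.mean([eyes.grab_frame("scene").astype(float) for _ in range(6)],0);t=eyes.grab_frame("top")
a=cv2.resize(f[165:285,280:400].astype(np.uint8),(400,400),interpolation=3);b=cv2.resize(t[180:280,290:390],(400,400),interpolation=3)
cv2.imwrite("pics/end.png",np.hstack([a,b]));cv2.imwrite("pics/end_top.png",t);np.save("f6.npy",f)
g=np.load("f5.npy")
for r in range(250,268,2): print(r,g[r,335:339,1].mean().round(),f[r,335:339,1].mean().round())
E
```

```text
t: 16.1
eef_pos: [0.5533, -0.1467, 0.1141]
ee_rot: [3.116, -0.04, 2.918]
force: [0.6, 0.0, -0.0]
width: 0.0238
t: 16.8
eef_pos: [0.4974, -0.2692, 0.2354]
ee_rot: [3.116, -0.028, 2.92]
force: [0.1, 0.7, 0.1]
width: 0.0437
250 155.0 174.0
252 111.0 126.0
254 55.0 65.0
256 57.0 66.0
258 96.0 110.0
260 128.0 145.0
262 132.0 148.0
264 128.0 146.0
266 54.0 63.0
```

View pics/end.png

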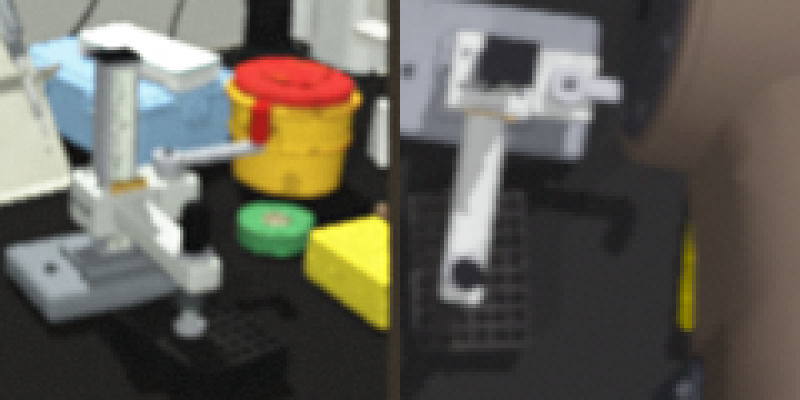

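The handle looks home and the foot rows are unchanged apart from overall brightness. The arm hides the grip in the top view, so I'll move clear and measure the handle angle.

```bash
python3 -m jog '[[-10,0,45,0,0,0],[-10,0,45,0,0,0],[0,45,0,0,0,0],[0,48,0,0,0,0],[0,48,0,0,0,0],[0,48,0,0,0,0],[0,48,0,0,0,0],[0,48,0,0,0,0],[0,48,0,0,0,0],[0,48,0,0,0,0],[0,48,0,0,0,0],[0,0,0,0,0,0]]'
python3 - <<'E'
from h import *
S,T=cam("scene"),cam("top")
t=eyes.grab_frame("top");f=np.mean([eyes.grab_frame("scene").astype(float) for _ in range(6)],0)
cv2.imwrite("pics/fin.png",np.hstack([cv2.resize(t[170:270,290:390],(400,400),interpolation=3),cv2.resize(f[165:285,280:400].astype(np.uint8),(400,400),interpolation=3)]))
def red(im,r):
    im=im.astype(float);m=(im[:,:,2]>120)&(im[:,:,1]<70)&(im[:,:,0]<80);m2=np.zeros_like(m);m2[r[0]:r[1],r[2]:r[3]]=m[r[0]:r[1],r[2]:r[3]]
    y,x=np.nonzero(m2);return x.mean(),y.mean(),len(x)
t0=cv2.imread("pics/top0.png"); R0=(185,225,340,388)
print("top grip",red(t0,R0),red(t,R0))
piv=np.array([.560,-.063])
for z,n in((.178,"start"),(.178-.0534,"end")):
  for d in(0,.1,.2):
    a=-1.72-d; p=piv+.085*np.array([np.cos(a),np.sin(a)]); print(n,d,proj(T,(*p,z)).round(1),proj(S,(*p,z)).round(1))
# rack shift between top images
a=t0[225:280,285:335];r=cv2.matchTemplate(t,t0[245:272,293:326],cv2.TM_CCOEFF_NORMED);print("rack",cv2.minMaxLoc(r)[1:4:2])
E
```

```text
t: 18.35
eef_pos: [0.4759, 0.1857, 0.3252]
ee_rot: [3.113, -0.033, 2.936]
force: [-0.2, -0.5, 0.3]
width: 0.0437
top grip (np.float64(370.83673469387753), np.float64(204.9387755102041), 49) (np.float64(366.3658536585366), np.float64(204.78048780487805), 41)
start 0 [370.6 205.3] [360.  182.6]
start 0.1 [369.9 208.8] [361.5 183.5]
start 0.2 [368.8 212.2] [362.8 184.6]
end 0 [365.6 206.5] [358.7 201.1]
end 0.1 [364.9 209.8] [360.2 202.1]
end 0.2 [363.9 212.9] [361.5 203.3]
rack (0.9335839152336121, (292, 244))
```

```bash
python3 -c "
from station import workorder
print(workorder.job_done())"
```

```text
the job is handed in; nothing more can be done
None
```

I freed the clamp, brought the slide down onto the black tube rack, locked the clamp again and handed the job in. It took about 19 s of the 72 s allowed, and the robot was clear of everything.

**How it went**
- **Freeing:** I swung the red handle clockwise until it met the free stop, at about 11 N.
- **Lowering:** I gripped the black knob and brought the slide down by about 53 mm. The foot first touched at TCP z ≈ 0.1055. I stopped at 0.1008 and let go of the knob.
- **Locking:** I swung the handle back until it met the locked stop, at about 10 N, then backed off.

**Last checks**
- **Foot spring:** TCP travel gave about 4.7 mm of compression, force about 4–5 mm, and picture edges about 5–5.6 mm. These agree with half taken up (5 mm) to within roughly 0.6–1 mm. The sleeve hid most of the green band from the camera, so I couldn't confirm the band by eye.
- **Slide:** the foot and sleeve rows in the picture did not move when I let go of the knob or after I locked the clamp.
- **Handle:** the grip's place in the top picture matches fully home to within about 0.04 rad.
- **Rack:** a coarse template match showed a shift of about 1 px (2–3 mm). The template overlapped the lowered arm and I didn't check further, so a small rack shift isn't strictly ruled out. I saw no sideways push on the rack.
- **Not viewed:** I had reached the 12-picture limit, so I checked the last picture by numbers only.

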